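# Tip the honed rods into the wash and set the timer

### The arm

A 7-joint arm with a two-finger parallel gripper is mounted at the origin on the work surface. World frame = base frame: x ahead of the robot, y to its left, z up, the work surface at z = 0. Lengths are in m, angles in rad, forces in N, time in s.
With the tool pointing down it reaches from about 0.375 to 0.925 m from the base axis. Payload 3.1 kg.
Tool frame: the origin (TCP) lies between the finger pads; the fingertips stand 17 mm ahead of it and the grasp point (between the pads) lies 2 mm behind it; z points along the fingers, x is the direction in which the jaws open and shut, and the axes are right-handed (so a half turn about z gives the same grasp; the last joint's range is limited). The gripper opens to 85 mm and grips with 20 to 120 N. Pads are 22 mm wide; open, the fingers measure 114 mm over their backs; the gripper's body (76 mm by 85 mm) begins 54 mm behind the grasp point. The pads swing forward as they close: fully open they stand 13 mm farther back than shut.
Start: joints at [1.037, 0.383, 0.044, 1.598, -0.018, 1.161, -0.05], TCP at [0.274, -0.589, 0.248] pointing down, gripper open.
Joint ranges: [-2.61, 2.61], [-0.41, 2.15], [-1.48, 1.57], [0, 2.5], [-1.57, 4.71], [0.05, 1.97], [-2.85, 2.85]. Speed limits (rad/s): [2.79, 2.79, 3.14, 3.14, 3.14, 3.14, 3.14].

### API

Orientations are given as a rotation vector (axis times angle).
In Python, from plant import manip gives the robot as it stands. The module is installed in compiled form; this text tells all that it offers.
- The arm moves only by the tool apply_moves, never from a script. Its argument "plan" is a list of rows, each an object of numbers: "dx", "dy", "dz": the shift along the tool's x, y, z in m; "wx", "wy", "wz": the turn, a rotation vector about the tool's x, y, z in degrees; "claw": the finger opening in m, from 0 to 0.0854. In form: [{"dx": .., "dy": .., "dz": .., "wx": .., "wy": .., "wz": .., "claw": ..}, ...]. A call has 1 to 10 rows; each row is the pose to reach, as a shift and turn from the pose commanded when the call began, along the tool's axes at that moment; what a row does not reach only later rows make up. A row lasts 1/8 s, in which the tool goes at most 62.5 mm and 10.7 degrees, less where a joint would pass 70% of its speed; a pose out of reach is approached as far as the arm can. A call with a gripper value outside its range is refused whole. The fingers move at their own pace and stop on an object; "squeeze" is the grip in N (left out, the last holds). Time passes only in rows, so rows that repeat a pose let the fingers close. It gives the time, the measured TCP pose, the force and the opening at its end, in the units of the state.
- manip.get_state(): the state, without advancing time (a new reading comes with each control period).
- manip.snapshot(name): name is "side" or "top" or "wrist"; returns the picture (384x512x3 uint8, blue, green, red); there is no depth.
- manip.camera_model(name): a dict with "fx", "fy", "cx", "cy" (pixels), "world_to_cam" (4x4, takes a point from world to camera coordinates). Camera axes: x right, y up, looking along -z (the intrinsics and any distortion apply to the point x, -y, -z); pixel columns grow to the right and rows downward; lengths in m; the calibration is good to about 2 mm. A picture is of the moment at which its call begins: read the wrist's pose just before it. camera_model takes no time and is no camera call; for the wrist camera it gives the pose at the moment of the call.
- manip.hand_in(): hands the job in, once; it reports no verdict.
Trained networks look in the newest picture that a camera, given by its name, has taken for a name from the list of things; names that differ only in an ending like _2 or _b are one class to them, and where a whole thing is asked for, a point or a joint stands for the part that bears it (a point fixed in the world has none). Each returns a list of dicts, best first, with "p" (0 to 1); they miss things now and then, are a little off and sometimes report something else, mostly with a low value. They report only what shows in the picture. A call takes as long as a camera call. They do not tell look-alikes from the thing itself.
- manip.regions_of(target, camera): "pixels" (384x512 bool, what is visible of it) and "uv" ([column, row] in pixels, amid what is visible of it).
The state is a dict: "clock": time; "joints": joint angles; "qvel": joint speeds; "joint_efforts": joint torques, N m; "tcp_pos": TCP position; "tool_rot": TCP orientation; "force": force on the tool from outside, world axes, zero at the start; "moment": the same for the moment, N m; "grip_width": finger opening in m.
Only numpy, scipy, OpenCV 4.12 (cv2) and the standard library are available. Lean on these libraries where they do the work, as an engineer would, in place of code of your own. Each camera call takes 0.05 s, during which the arm holds its last target.

### The job

Raise the tip cart's orange handle so that all three connecting rods slide forward over the wheel into the wash tray, without touching the rods themselves, then lower the handle gently until the cart stands on its feet again. After that, click the wash timer clockwise to the red mark and let go. Leave everything else on the bench where it is.

Things in the scene. Friction and masses are not known exactly. Their poses are not given: they have to be found in the camera images.
- washer: The wash station, bolted down: an open stainless tray 240 x 240 mm, wall 50 mm high and 5 mm thick, floor 5 mm above the bench, with a cream control box standing against its +y side. Origin: centre of the tray, on the bench. -x faces the robot side, +z up.
- control_box (a point): on the bench under the middle of the control box (175 mm along the washer's x, 130 mm along y). The panel on top slopes 30 degrees: low edge, 60 mm high, to the washer's -x; high edge, 142 mm, to +x.
- spray_pipe (a point): foot of the copper spray pipe at the tray's far edge: 12 mm thick, 205 mm tall, its top bending 80 mm towards the washer's -x, over the tray, with the nozzle 165 mm up.
- timer (a joint): wash timer knob, rad, positive clockwise seen from above the panel. 0 is off; a click every 20 degrees (0.349), six click positions from 0 to 1.745; it pulls itself into the nearest (about 0.1 N m to pass one). The red mark on the panel is click 4 (1.396), the other marks are white. Starts at off, click 1 or click 2.
- timer_grip (a point): on the knob's axis, 20 mm above the panel; turns with the knob. z is the axis, out of the panel, 30 degrees from vertical, leaning to the washer's -x. The knob is a black bar grip 56 mm long, 14 mm wide, from 5 to 34 mm above the panel, centred on the axis, on a round skirt 56 mm across and 6 mm high.
- pointer_tip (a point): tip of the knob's white pointer: the end of the bar grip, on its top face, 28 mm from the axis and 34 mm above the panel. From the axis to here is the direction of the bar.
- red_mark (a point): the red mark on the panel, 43 mm from the knob's axis, where the pointer must point.
- cart: The tip cart on its dock. The dock is a green steel stand 170 mm wide, 55 mm high, bolted down, its nose (90 mm wide) reaching in over the tray, with the cart's one rubber wheel (90 mm diameter) chocked on it, so the cart cannot roll. Origin: on the bench straight below the axle. +x is the way it tips (towards the tray), -x towards its handle, +z up. The dock spans x -190 to 50 mm.
- cart_axle (a point): middle of the wheel axle about which the pan tips, 100 mm above the bench; axle along the cart's y.
- pan (a joint): tip angle of the cart's pan about the wheel axle, rad: 0 is level with its rear feet down on the dock, positive with the handle raised, stop at 1.2. It falls back by its own weight (pan 0.6 kg). Rods begin to slide out at about 0.45 to 0.65.
- handle_bar (a point): middle of the handle's orange grip: a round bar 18 mm thick, 100 mm long, level, along the cart's y, between two 12 mm green side arms 124 mm apart. With the pan level it stands 225 mm behind (-x) and 75 mm above the axle (175 mm above the bench), 77 mm behind the pan's rear wall. This frame turns with the pan.
- pan_lip (a point): middle of the front edge of the pan's floor, over which the load slides; 12 mm ahead of and 50 mm above the axle when level. The pan is open in front, 154 mm long and 138 mm wide inside, with walls 40 mm high.
- rod_a: honed connecting rod, dark bronze-brown with bright bore, 118 mm long (own x, big end 42 mm across at -x, small end 26 mm at +x), 18 mm thick, 0.11 to 0.22 kg, lying flat across the pan. Origin: middle of its underside.
- rod_b: honed connecting rod, dark bronze-brown with bright bore, 118 mm long (own x, big end 42 mm across at -x, small end 26 mm at +x), 18 mm thick, 0.11 to 0.22 kg, lying flat across the pan. Origin: middle of its underside.
- rod_c: honed connecting rod, dark bronze-brown with bright bore, 118 mm long (own x, big end 42 mm across at -x, small end 26 mm at +x), 18 mm thick, 0.11 to 0.22 kg, lying flat across the pan. Origin: middle of its underside.
- spray_bottle: Bystander: white spray-fluid bottle with red cap and blue label, 64 mm diameter, 190 mm tall, standing. Origin: centre of its underside.
- oil_can: Bystander: red oil can with a thin brass spout, 68 mm diameter, 175 mm tall, standing. Origin: centre of its underside.
- liner: Bystander: bare steel cylinder liner (tube), 80 mm diameter, 110 mm tall, standing. Origin: centre of its underside.
- bore_gauge: Bystander: dial bore gauge with yellow face lying flat, about 225 mm long along its own x, 54 mm wide, 22 mm high. Origin: centre of its underside.
- stone_case: Bystander: blue plastic case of honing stones, 120 x 75 x 34 mm. Origin: centre of its underside.
- brush: Bystander: parts brush lying flat along its own x, 170 mm long. Origin: centre of its underside.
- gauge_case: Bystander: wooden gauge case, 90 x 130 x 45 mm. Origin: centre of its underside.
- ring_gauge: Bystander: dark steel setting ring lying flat, 76 mm diameter, 22 mm high. Origin: centre of its underside.
There are look-alikes about, which are no part of the job. Leave any blue or green look-alike of the rod_a alone.

How it is judged:
On the way, in this order (a step that is already met when the one before it is completed fails the run):
1. the cart is tipped and all three rods have slid into the wash tray (value of joint pan above 0.45 rad and x of rod_a in the frame of washer between -0.112 and 0.112 m and y of rod_a in the frame of washer between -0.112 and 0.112 m and z of each of rod_a, rod_b, rod_c in the frame of washer below 0.075 m and (z of rod_a in the frame of washer below 0.05 m or y of rod_a in the frame of washer above -0.08 m) and x of rod_b in the frame of washer between -0.112 and 0.112 m and y of rod_b in the frame of washer between -0.112 and 0.112 m and (z of rod_b in the frame of washer below 0.05 m or y of rod_b in the frame of washer above -0.08 m) and x of rod_c in the frame of washer between -0.112 and 0.112 m and y of rod_c in the frame of washer between -0.112 and 0.112 m and (z of rod_c in the frame of washer below 0.05 m or y of rod_c in the frame of washer above -0.08 m)), for 0.1 s.
2. the pan is lowered back onto its feet (value of joint pan below 0.03 rad and x of rod_a in the frame of washer between -0.112 and 0.112 m and y of rod_a in the frame of washer between -0.112 and 0.112 m and z of each of rod_a, rod_b, rod_c in the frame of washer below 0.075 m and (z of rod_a in the frame of washer below 0.05 m or y of rod_a in the frame of washer above -0.08 m) and x of rod_b in the frame of washer between -0.112 and 0.112 m and y of rod_b in the frame of washer between -0.112 and 0.112 m and (z of rod_b in the frame of washer below 0.05 m or y of rod_b in the frame of washer above -0.08 m) and x of rod_c in the frame of washer between -0.112 and 0.112 m and y of rod_c in the frame of washer between -0.112 and 0.112 m and (z of rod_c in the frame of washer below 0.05 m or y of rod_c in the frame of washer above -0.08 m)), for 0.2 s.
3. the timer stands at the red mark (value of joint timer between 1.276 and 1.516 rad), for 0.2 s.
At the end, for the whole second after the job is handed in: All three rods lie at rest inside the wash tray (origin within 112 mm of the tray's centre along its x and y, less than 75 mm above the bench, and not lying up on the dock), the pan is down (within 0.03 rad of level) and the timer stands within 0.12 rad of the red mark (click 4, 1.396 rad) (all of step 2 and all of step 3 and linear speed of each of rod_a, rod_b, rod_c below 0.03 m/s); the robot touches nothing.
It fails at once if the pan is let drop or slammed down on the dock (coming down faster than 2 rad/s, about 0.5 m/s at the handle, in the last 0.1 rad) (value of joint pan below 0.1 rad and velocity of joint pan below -2 rad/s).
It fails at once if a rod is handled with the gripper (contact force between the fingers and rod_a above 1 N or contact force between the fingers and rod_b above 1 N or contact force between the fingers and rod_c above 1 N).
It fails at once if a bystander is moved more than 30 mm (distance of any of spray_bottle, oil_can, liner, bore_gauge, stone_case, brush, gauge_case, ring_gauge from where it was at the start of the episode above 0.03 m).
It also fails if it takes over 50 s, if anything falls off the work surface, if the arm or the gripper's body presses on something with over 40 N, if the wrist force passes 120 N, or if a joint passes its speed limit or range.

## Working session

There is one attempt and no reset: what is moved stays moved. The work goes in short steps, Python scripts to look and compute and a tool call to move; the robot and the scene stay as the last step left them, time stands still between calls to the robot, and variables do not carry over. Pictures are saved under pics/ and viewed, and the job is handed in when it is done.

Besides the shell and the picture viewer there is one more tool, called after "Request:" as a command line: name --argument value ..., lists and objects as JSON in quotes. apply_moves: Moves the arm, as the interface text tells. Its arguments: {"type":"object","properties":{"plan":{"type":"array"},"squeeze":{"type":"number"}},"required":["plan"]}

```bash
mkdir -p pics
python3 - <<'E'
from plant import manip
import cv2
s=manip.get_state();print(s)
for c in("side","top","wrist"):
    m=manip.camera_model(c);print(c,m)
    cv2.imwrite(f"pics/{c}0.png",manip.snapshot(c))
print(manip.get_state()["clock"])
E
```

```text
{'clock': 0.0, 'joints': array([ 1.0371957 ,  0.38384183,  0.04382846,  1.59958794, -0.01793474,
        1.16120652, -0.04992031]), 'qvel': array([ 4.82222202e-04, -9.19449331e-04, -1.03798212e-03,  8.59205722e-04,
       -9.39994944e-05,  2.49417804e-04,  1.42878276e-04]), 'joint_efforts': array([ 6.32920837e-04, -4.33460748e+01,  1.02498740e+00, -2.49513388e+01,
        1.06024518e-02,  1.12937065e-02, -1.31416414e-05]), 'tcp_pos': array([ 0.27401378, -0.58841952,  0.24687613]), 'tool_rot': array([-2.64806104,  1.68789685,  0.00359936]), 'force': array([ 0.02752788,  0.27254836, -1.20600627]), 'moment': array([ 0.01957325, -0.00288472,  0.02225028]), 'grip_width': 0.08522369152295804}
side {'fx': 361.747367896605, 'fy': 361.747367896605, 'cx': 255.84646576472642, 'cy': 189.111490402471, 'world_to_cam': array([[-0.78494965, -0.61955814, -0.00132212,  0.43510766],
       [ 0.41364158, -0.52564982,  0.74336593, -0.28193046],
       [-0.46125339,  0.58295795,  0.66888365, -1.05541261],
       [ 0.        ,  0.        ,  0.        ,  1.        ]])}
top {'fx': 432.88118616860675, 'fy': 432.88118616860675, 'cx': 261.78083727456135, 'cy': 188.48357099762646, 'world_to_cam': array([[-7.65938171e-04, -9.99911637e-01, -1.32714540e-02,
         6.85483233e-02],
       [ 9.96987499e-01, -1.79288009e-03,  7.75416838e-02,
        -5.17111543e-01],
       [-7.75586261e-02, -1.31720816e-02,  9.96900775e-01,
        -1.38963130e+00],
       [ 0.00000000e+00,  0.00000000e+00,  0.00000000e+00,
         1.00000000e+00]])}
wrist {'fx': 283.62049400050427, 'fy': 283.62049400050427, 'cx': 251.22750640266503, 'cy': 188.07651532378668, 'world_to_cam': array([[ 0.42169   , -0.90673856, -0.00165199, -0.64956546],
       [ 0.85883016,  0.39999266, -0.32002597,  0.04096132],
       [ 0.29084067,  0.13353298,  0.94740733, -0.38007898],
       [ 0.        ,  0.        ,  0.        ,  1.        ]])}
0.15
```

View pics/side0.png

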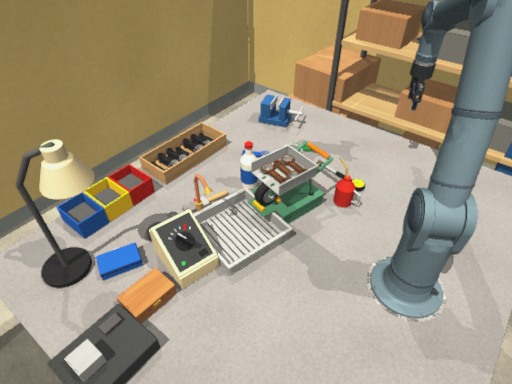

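View pics/top0.png

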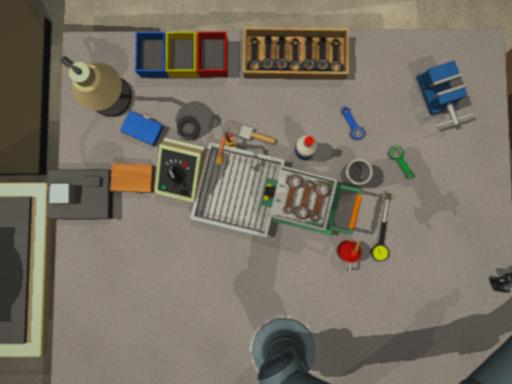

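View pics/wrist0.png

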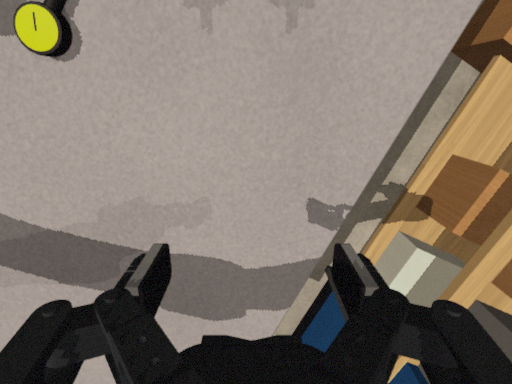

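The side and top views show the tray at about (238,190) in the top view. The control box is to its left, at (178,172). The cart with three bronze rods is at (303,197), and its orange handle is at (355,210). The oil can (350,250), liner (358,172) and gauge (383,230) stand close to the handle.

```bash
cat > h.py <<'E'
from plant import manip
import numpy as np, cv2
from scipy.optimize import least_squares
from scipy.spatial.transform import Rotation as R
def proj(m,P):
    P=np.atleast_2d(P);W=m["world_to_cam"];c=P@W[:3,:3].T+W[:3,3]
    x,y,z=c[:,0],-c[:,1],-c[:,2]
    return np.c_[m["fx"]*x/z+m["cx"],m["fy"]*y/z+m["cy"]]
def ray(m,uv):
    W=m["world_to_cam"];d=np.array([(uv[0]-m["cx"])/m["fx"],-(uv[1]-m["cy"])/m["fy"],-1.])
    Rw=W[:3,:3].T;return -Rw@W[:3,3],Rw@d
def onz(m,uv,z):
    o,d=ray(m,uv);return o+d*(z-o[2])/d[2]
E
python3 - <<'E'
from h import *
T=manip.camera_model("top");S=manip.camera_model("side")
print([k for k in T])
for c in("top","side"):
    manip.snapshot(c)
    m=manip.camera_model(c)
    for n in("handle_bar","timer","washer","control_box","cart","pan","rod_a","spray_pipe","oil_can","liner","bore_gauge","spray_bottle","pointer_tip","red_mark"):
        try:
            r=manip.regions_of(n,c)
        except Exception as e: print(n,e);continue
        print(c,n,[(np.round(q["uv"]),round(q["p"],2),int(q["pixels"].sum())) for q in r[:4]])
        np.save(f"pics/{c}_{n}.npy",np.array([q["pixels"] for q in r]))
print(manip.get_state()["clock"])
for n,rc in(("top",(130,120,400,270)),("side",(130,120,380,290))):
    i=cv2.imread(f"pics/{n}0.png");x0,y0,x1,y1=rc
    k=800//(x1-x0);cv2.imwrite(f"pics/{n}0z.png",cv2.resize(i[y0:y1,x0:x1],None,fx=800/(x1-x0)*.98,fy=800/(x1-x0)*.98,interpolation=cv2.INTER_CUBIC))
E
```

```text
['fx', 'fy', 'cx', 'cy', 'world_to_cam']
top handle_bar [(array([308., 199.]), 0.74, 2557)]
top timer [(array([175., 174.]), 0.79, 255), (array([222., 184.]), 0.66, 8319), (array([383., 243.]), 0.45, 493)]
top washer [(array([220., 180.]), 0.95, 8374)]
top control_box [(array([309., 201.]), 0.75, 3408), (array([219., 182.]), 0.7, 8317)]
top cart [(array([310., 201.]), 0.91, 3701)]
top pan [(array([305., 201.]), 0.75, 2657)]
top rod_a [(array([400., 162.]), 0.74, 257), (array([318., 196.]), 0.72, 306), (array([291., 191.]), 0.66, 306), (array([349., 129.]), 0.65, 265)]
top spray_pipe [(array([221., 181.]), 0.7, 8279)]
top oil_can [(array([350., 254.]), 0.68, 472), (array([218., 180.]), 0.38, 8551)]
top liner [(array([361., 170.]), 0.68, 474)]
top bore_gauge [(array([381., 246.]), 0.64, 435), (array([308., 203.]), 0.5, 3506)]
top spray_bottle [(array([305., 145.]), 0.81, 461)]
top pointer_tip [(array([176., 174.]), 0.68, 231)]
top red_mark [(array([219., 180.]), 0.86, 8391)]
side handle_bar [(array([291., 166.]), 0.76, 1774)]
side timer [(array([183., 240.]), 0.51, 294)]
side washer [(array([213., 239.]), 0.77, 8212)]
side control_box [(array([214., 239.]), 0.61, 8061)]
side cart [(array([288., 189.]), 0.69, 3580), (array([286., 172.]), 0.45, 219)]
side pan [(array([298., 162.]), 0.59, 1538), (array([204., 201.]), 0.58, 300)]
side rod_a [(array([272., 176.]), 0.81, 228), (array([288., 171.]), 0.69, 220), (array([290., 162.]), 0.56, 233), (array([260., 150.]), 0.52, 46)]
side spray_pipe [(array([215., 235.]), 0.92, 8095), (array([298., 162.]), 0.64, 1689)]
side oil_can [(array([341., 193.]), 0.57, 579)]
side liner [(array([295., 146.]), 0.5, 33), (array([205., 199.]), 0.24, 245)]
side bore_gauge [(array([353., 179.]), 0.58, 222)]
side spray_bottle [(array([247., 170.]), 0.71, 608), (array([345., 195.]), 0.49, 580)]
side pointer_tip [(array([183., 240.]), 0.82, 270)]
side red_mark [(array([211., 237.]), 0.74, 8275)]
1.65
```

View pics/top0z.png

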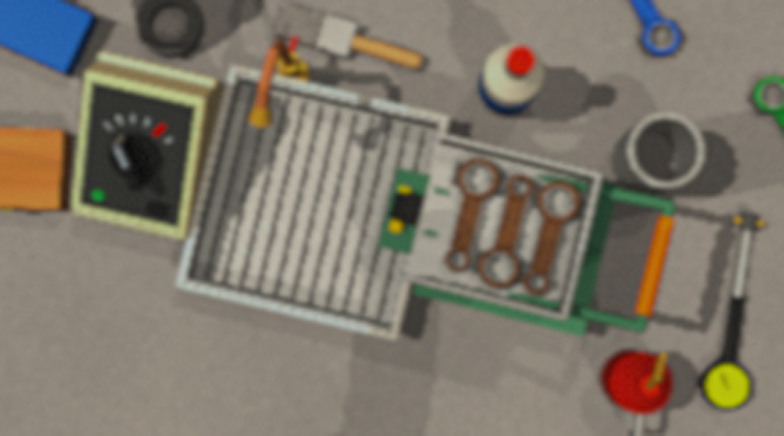

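View pics/side0z.png

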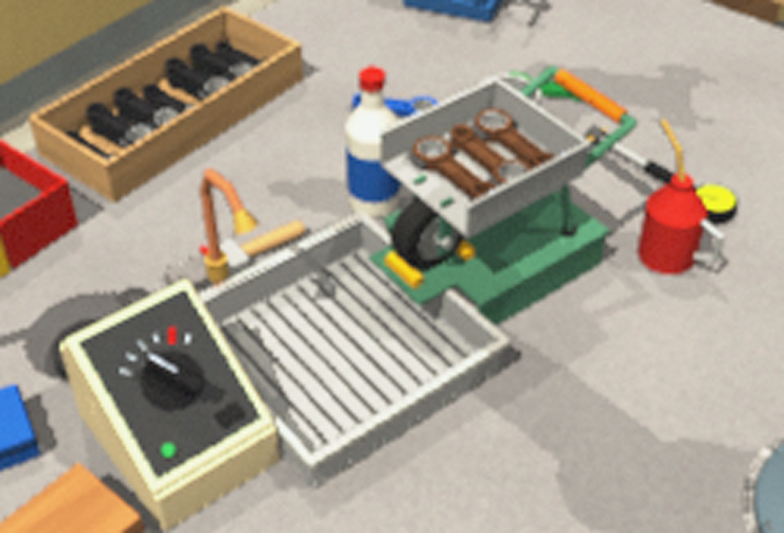

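```bash
cat > fit.py <<'E'
from h import *
T=manip.camera_model("top");S=manip.camera_model("side")
k=784/270; zt=lambda u,v:np.array([130+u/k,120+v/k])
k2=784/250; zs=lambda u,v:np.array([130+u/k2,120+v/k2])
# orange handle
for c,m,box in(("top",T,(335,185,375,240)),("side",S,(300,135,335,165))):
    i=cv2.imread(f"pics/{c}0.png");h=cv2.cvtColor(i,cv2.COLOR_BGR2HSV)
    mk=cv2.inRange(h,(8,170,120),(22,255,255));M=np.zeros_like(mk);x0,y0,x1,y1=box;M[y0:y1,x0:x1]=mk[y0:y1,x0:x1]
    p=np.argwhere(M)[:,::-1].astype(float);c0=p.mean(0);u,s,v=np.linalg.svd(p-c0,full_matrices=False);t=(p-c0)@v[0]
    e=[c0+v[0]*t.min(),c0+v[0]*t.max()];print(c,len(p),c0,e,[onz(m,q,.175) for q in e], "mid",onz(m,c0,.175))
# washer corners top view (zoom)
for q in [(235,70),(180,285),(400,335),(448,118)]:
    print("corner",onz(T,zt(*q),.05)[:2])
for q in[(358,218),(205,290),(312,475),(515,345)]: print("side c",onz(S,zs(*q),.05)[:2])
# two-view triangulation
def tri(a,b):
    f=lambda P:np.r_[proj(T,P)[0]-a,proj(S,P)[0]-b]
    r=least_squares(f,[.5,.1,.1]);return r.x,r.fun
for n,a,b in[("knobptr tip",(117,145),(150,353)),("red",(160,129),(172,336)),("white5",(168,141),(188,338)),("white0?",(107,133),(124,372)),("nozzle",(260,117),(245,225))]:
    print(n,tri(zt(*a),zs(*b)))
E
python3 fit.py
python3 - <<'E'
import cv2
for n,rc in(("top",(150,135,210,200)),("side",(145,205,225,290))):
    i=cv2.imread(f"pics/{n}0.png");x0,y0,x1,y1=rc
    cv2.imwrite(f"pics/{n}0k.png",cv2.resize(i[y0:y1,x0:x1],None,fx=8,fy=8,interpolation=cv2.INTER_CUBIC)[:600])
E
```

```text
top 184 [354.79891304 211.29891304] [array([358.89049242, 194.21325016]), array([350.8645458 , 227.72808775])] [array([ 0.48807944, -0.21462875,  0.175     ]), array([ 0.39168764, -0.18990157,  0.175     ])] mid [ 0.43880132 -0.20198754  0.175     ]
side 105 [317.27619048 149.86666667] [array([307.26414875, 143.57936364]), array([327.46254473, 156.26343345])] [array([ 0.48868775, -0.21265826,  0.175     ]), array([ 0.39435887, -0.19132434,  0.175     ])] mid [ 0.44088293 -0.20184647  0.175     ]
corner [0.65852764 0.23114015]
corner [0.42070282 0.28946978]
corner [0.36616415 0.04871719]
corner [ 0.60424105 -0.00466526]
side c [0.60009745 0.00933477]
side c [0.6550736 0.1983321]
side c [0.40983377 0.30448032]
side c [0.35226902 0.05894929]
knobptr tip (array([0.5648187 , 0.34113493, 0.14074395]), array([-0.20353385, -0.23659   ,  0.29008487,  0.04220139]))
red (array([0.58417498, 0.30120506, 0.11554491]), array([-0.04340136, -0.05129706,  0.06424227,  0.00905324]))
white5 (array([0.57157982, 0.2928391 , 0.11409894]), array([-0.03368867, -0.04039644,  0.05032974,  0.00689473]))
white0? (array([0.58218411, 0.35875042, 0.11763374]), array([-0.72302412, -0.82524292,  1.01225118,  0.15234802]))
nozzle (array([0.58840999, 0.18945383, 0.17492369]), array([-0.13078664, -0.16302702,  0.21547672,  0.02726253]))
```

```bash
ls pics
```

```text
side0.png
side0k.png
side0z.png
side_bore_gauge.npy
side_cart.npy
side_control_box.npy
side_handle_bar.npy
side_liner.npy
side_oil_can.npy
side_pan.npy
side_pointer_tip.npy
side_red_mark.npy
side_rod_a.npy
side_spray_bottle.npy
side_spray_pipe.npy
side_timer.npy
side_washer.npy
top0.png
top0k.png
top0z.png
top_bore_gauge.npy
top_cart.npy
top_control_box.npy
top_handle_bar.npy
top_liner.npy
top_oil_can.npy
top_pan.npy
top_pointer_tip.npy
top_red_mark.npy
top_rod_a.npy
top_spray_bottle.npy
top_spray_pipe.npy
top_timer.npy
top_washer.npy
wrist0.png
```

View pics/top0k.png

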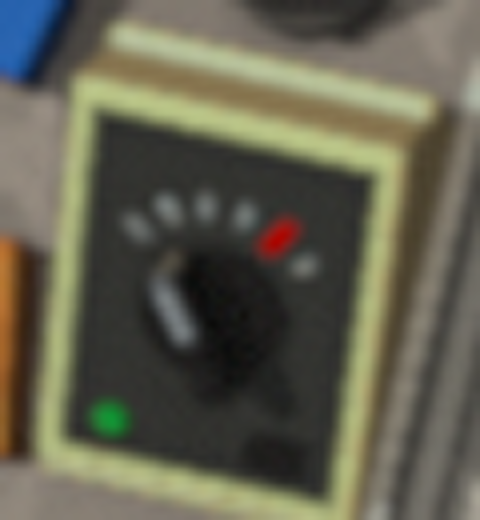

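View pics/side0k.png

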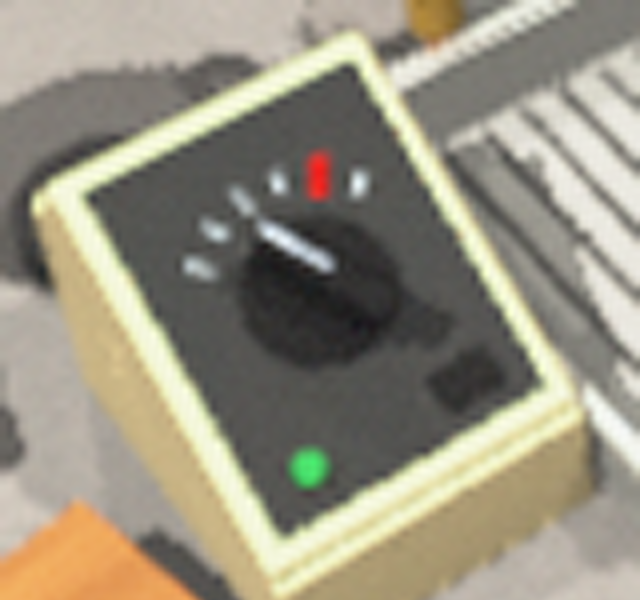

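```bash
cat > st.py <<'E'
from h import *
s=manip.get_state();Rt=R.from_rotvec(s["tool_rot"]).as_matrix()
print("t",s["clock"],"tcp",s["tcp_pos"].round(4),"F",s["force"].round(1),"w",round(s["grip_width"],4),"q",s["joints"].round(2));print(Rt.round(3))
def to_tool(P,Rg=None):
    print("d tool mm",(1000*Rt.T@(np.array(P)-s["tcp_pos"])).round(1))
    if Rg is not None: print("w deg",np.degrees(R.from_matrix(Rt.T@Rg).as_rotvec()).round(1))
def frame(z,x):
    z=np.array(z,float);z/=np.linalg.norm(z);x=np.array(x,float);x-=z*(x@z);x/=np.linalg.norm(x);return np.c_[x,np.cross(z,x),z]
E
python3 - <<'E'
from st import *
T=manip.camera_model("top");S=manip.camera_model("side")
k=784/270; zt=lambda u,v:np.array([130+u/k,120+v/k])
k2=784/250; zs=lambda u,v:np.array([130+u/k2,120+v/k2])
a,b=zt(663,352),zs(663,120)
print(least_squares(lambda P:np.r_[proj(T,P)[0]-a,proj(S,P)[0]-b],[.5,.1,.1]).x)
cx=np.array([.236,.972,0])
for sg in(1,-1): to_tool([.440,-.202,.255],frame([0,0,-1],sg*cx))
E
```

```text
t 1.65 tcp [ 0.2744 -0.5892  0.2483] F [-0.7  0.2 -0.4] w 0.0853 q [ 1.04  0.38  0.04  1.6  -0.02  1.16 -0.05]
[[ 0.422 -0.906  0.   ]
 [-0.906 -0.422  0.   ]
 [-0.    -0.    -1.   ]]
[ 0.35262169 -0.21098958  0.17433283]
d tool mm [-281.1 -313.6   -6.7]
w deg [  -0.    -0.  -141.4]
d tool mm [-281.1 -313.6   -6.7]
w deg [-0.   0.  38.6]
```

Request:
apply_moves --plan '[{"dx": -0.04, "dy": -0.045, "dz": -0.007, "wz": 6, "claw": 0.085}, {"dx": -0.08, "dy": -0.09, "dz": -0.007, "wz": 12, "claw": 0.085}, {"dx": -0.12, "dy": -0.134, "dz": -0.007, "wz": 18, "claw": 0.085}, {"dx": -0.16, "dy": -0.179, "dz": -0.007, "wz": 24, "claw": 0.085}, {"dx": -0.2, "dy": -0.224, "dz": -0.007, "wz": 30, "claw": 0.085}, {"dx": -0.24, "dy": -0.269, "dz": -0.007, "wz": 36, "claw": 0.085}, {"dx": -0.281, "dy": -0.3136, "dz": -0.007, "wz": 38.6, "claw": 0.085}, {"dx": -0.281, "dy": -0.3136, "dz": -0.007, "wz": 38.6, "claw": 0.085}, {"dx": -0.281, "dy": -0.3136, "dz": -0.007, "wz": 38.6, "claw": 0.085}]'

```text
invalid input
```

Run:
```python
from st import *
W=manip.camera_model("wrist");i=manip.snapshot("wrist")
for p in([.488,-.2137,.175],[.3925,-.1905,.175]): 
    q=proj(W,p)[0];print(q);cv2.circle(i,tuple(int(v) for v in q),3,(255,0,255),1)
cv2.imwrite("pics/w1.png",i)
to_tool([.440,-.202,.173],frame([0,0,-1],-np.array([.236,.972,0])))
```

```text
t 1.65 tcp [ 0.2744 -0.5892  0.2483] F [-0.7  0.2 -0.4] w 0.0853 q [ 1.04  0.38  0.04  1.6  -0.02  1.16 -0.05]
[[ 0.422 -0.906  0.   ]
 [-0.906 -0.422  0.   ]
 [-0.    -0.    -1.   ]]
[-450.4144027  -701.93317058]
[-451.82370834 -365.13465701]
d tool mm [-281.1 -313.6   75.3]
w deg [-0.   0.  38.6]
```

View pics/w1.png

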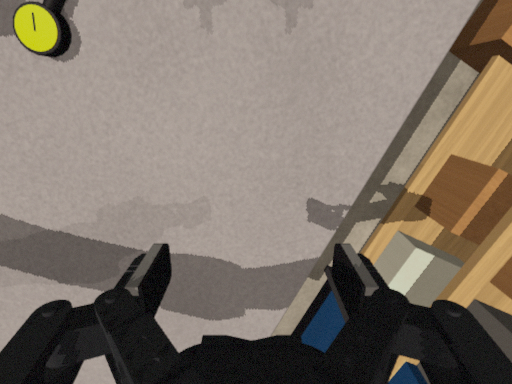

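The call was refused and nothing moved, probably because rows need every key. I'll send full rows.

Request:
apply_moves --plan '[{"dx": -0.04, "dy": -0.045, "dz": -0.007, "wx": 0, "wy": 0, "wz": 6, "claw": 0.085}, {"dx": -0.08, "dy": -0.09, "dz": -0.007, "wx": 0, "wy": 0, "wz": 12, "claw": 0.085}, {"dx": -0.12, "dy": -0.134, "dz": -0.007, "wx": 0, "wy": 0, "wz": 18, "claw": 0.085}, {"dx": -0.16, "dy": -0.179, "dz": -0.007, "wx": 0, "wy": 0, "wz": 24, "claw": 0.085}, {"dx": -0.2, "dy": -0.224, "dz": -0.007, "wx": 0, "wy": 0, "wz": 30, "claw": 0.085}, {"dx": -0.24, "dy": -0.269, "dz": -0.007, "wx": 0, "wy": 0, "wz": 36, "claw": 0.085}, {"dx": -0.281, "dy": -0.314, "dz": -0.007, "wx": 0, "wy": 0, "wz": 38.6, "claw": 0.085}, {"dx": -0.281, "dy": -0.314, "dz": -0.007, "wx": 0, "wy": 0, "wz": 38.6, "claw": 0.085}, {"dx": -0.281, "dy": -0.314, "dz": -0.007, "wx": 0, "wy": 0, "wz": 38.6, "claw": 0.085}]' --squeeze 30

```text
clock: 2.82
tcp_pos: [0.4403, -0.2023, 0.2554]
tool_rot: [1.943, -2.468, 0.001]
force: [-0.8, -0.7, 0.9]
grip_width: 0.0851
```

Run:
```python
from st import *
W=manip.camera_model("wrist");i=manip.snapshot("wrist")
for p in([.488,-.2137,.175],[.3925,-.1905,.175]): 
    q=proj(W,p)[0];print(q);cv2.circle(i,tuple(int(v) for v in q),3,(255,0,255),1)
cv2.imwrite("pics/w2.png",i)
to_tool([.440,-.202,.173],frame([0,0,-1],-np.array([.236,.972,0])))
```

```text
t 2.825 tcp [ 0.4403 -0.2023  0.2554] F [-0.8 -0.7  0.9] w 0.0851 q [ 0.51  0.07 -0.17  1.97  0.01  1.1  -1.48]
[[-0.235 -0.972 -0.   ]
 [-0.972  0.235 -0.001]
 [ 0.001 -0.    -1.   ]]
[250.06653314 141.82955996]
[250.14590064 259.38105241]
d tool mm [-0.3  0.4 82.4]
w deg [-0.  -0.   0.1]
```

View pics/w2.png

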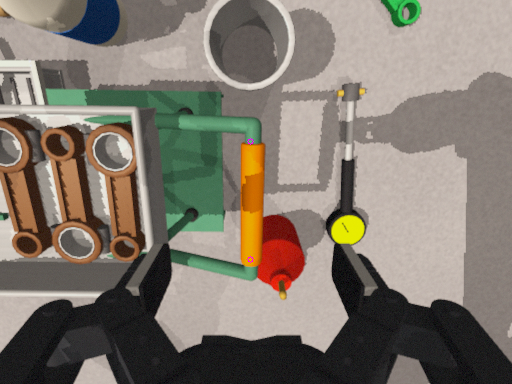

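The projected bar ends (250,142) and (250,259) fall on the orange bar, which runs from about (253,145) to (252,265). The fingers straddle it and the oil can is clear, so I'll descend and close.

Request:
apply_moves --plan '[{"dx": 0, "dy": 0, "dz": 0.04, "wx": 0, "wy": 0, "wz": 0, "claw": 0.085}, {"dx": 0, "dy": 0, "dz": 0.07, "wx": 0, "wy": 0, "wz": 0, "claw": 0.085}, {"dx": 0, "dy": 0, "dz": 0.082, "wx": 0, "wy": 0, "wz": 0, "claw": 0.085}, {"dx": 0, "dy": 0, "dz": 0.082, "wx": 0, "wy": 0, "wz": 0, "claw": 0.06}, {"dx": 0, "dy": 0, "dz": 0.082, "wx": 0, "wy": 0, "wz": 0, "claw": 0.01}, {"dx": 0, "dy": 0, "dz": 0.082, "wx": 0, "wy": 0, "wz": 0, "claw": 0.01}, {"dx": 0, "dy": 0, "dz": 0.082, "wx": 0, "wy": 0, "wz": 0, "claw": 0.01}, {"dx": 0, "dy": 0, "dz": 0.082, "wx": 0, "wy": 0, "wz": 0, "claw": 0.01}]' --squeeze 30

```text
clock: 3.88
tcp_pos: [0.441, -0.2029, 0.1744]
tool_rot: [-1.941, 2.47, -0.004]
force: [-0.8, -1.1, 4.3]
grip_width: 0.017
```

Run:
```python
from st import *
cv2.imwrite("pics/s3.png",manip.snapshot("side"))
# arc waypoints from measured tcp, tool axes: forward cart +x = -tool x, up = -tool z
for th in np.arange(0,1.15,.1):
    c,s_=np.cos(th),np.sin(th);x=-.225*c+.075*s_;z=.225*s_+.075*c
    print(round(th,2),"dx",round(-(x+.225),3),"dz",round(-(z-.075),3))
```

```text
t 3.875 tcp [ 0.441  -0.2029  0.1744] F [-0.8 -1.1  4.3] w 0.017 q [ 0.51  0.17 -0.17  2.05  0.04  0.93 -1.5 ]
[[-0.236 -0.972  0.002]
 [-0.972  0.236 -0.002]
 [ 0.001 -0.002 -1.   ]]
0.0 dx -0.0 dz -0.0
0.1 dx -0.009 dz -0.022
0.2 dx -0.019 dz -0.043
0.3 dx -0.032 dz -0.063
0.4 dx -0.047 dz -0.082
0.5 dx -0.064 dz -0.099
0.6 dx -0.082 dz -0.114
0.7 dx -0.101 dz -0.127
0.8 dx -0.122 dz -0.139
0.9 dx -0.144 dz -0.148
1.0 dx -0.167 dz -0.155
1.1 dx -0.19 dz -0.16
```

View pics/s3.png

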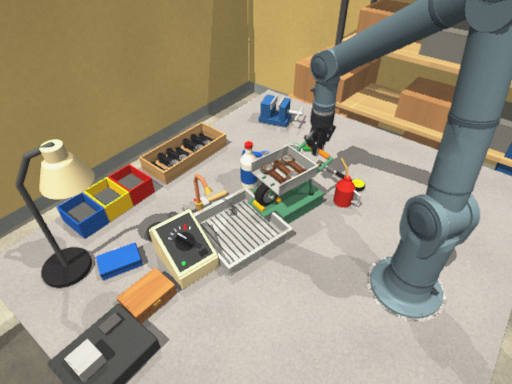

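The grip holds the bar (opening 17 mm). I'll tip along the arc in 0.1 rad steps.

Request:
apply_moves --plan '[{"dx": -0.009, "dy": 0, "dz": -0.022, "wx": 0, "wy": 0, "wz": 0, "claw": 0.01}, {"dx": -0.019, "dy": 0, "dz": -0.043, "wx": 0, "wy": 0, "wz": 0, "claw": 0.01}, {"dx": -0.032, "dy": 0, "dz": -0.063, "wx": 0, "wy": 0, "wz": 0, "claw": 0.01}, {"dx": -0.047, "dy": 0, "dz": -0.082, "wx": 0, "wy": 0, "wz": 0, "claw": 0.01}, {"dx": -0.064, "dy": 0, "dz": -0.099, "wx": 0, "wy": 0, "wz": 0, "claw": 0.01}, {"dx": -0.082, "dy": 0, "dz": -0.114, "wx": 0, "wy": 0, "wz": 0, "claw": 0.01}, {"dx": -0.101, "dy": 0, "dz": -0.127, "wx": 0, "wy": 0, "wz": 0, "claw": 0.01}, {"dx": -0.122, "dy": 0, "dz": -0.139, "wx": 0, "wy": 0, "wz": 0, "claw": 0.01}, {"dx": -0.133, "dy": 0, "dz": -0.143, "wx": 0, "wy": 0, "wz": 0, "claw": 0.01}, {"dx": -0.133, "dy": 0, "dz": -0.143, "wx": 0, "wy": 0, "wz": 0, "claw": 0.01}]' --squeeze 30

```text
clock: 5.18
tcp_pos: [0.4737, -0.076, 0.3208]
tool_rot: [-1.94, 2.47, -0.016]
force: [-2.1, -5.7, 12.4]
grip_width: 0.0168
```

```bash
cat > look.py <<'E'
from st import *
import sys
n=sys.argv[1]
a=manip.snapshot("top")[110:280,130:400];b=manip.snapshot("side")[110:290,130:380]
a=cv2.resize(a,(540,340),interpolation=cv2.INTER_CUBIC)[:300];b=cv2.resize(b,(417,300),interpolation=cv2.INTER_CUBIC)
cv2.imwrite(f"pics/{n}.png",np.vstack([np.pad(a,((0,0),(0,0),(0,0))),np.pad(b,((0,0),(0,540-417),(0,0)))]))
E
python3 look.py l4
```

```text
t 5.175 tcp [ 0.4737 -0.076   0.3208] F [-2.1 -5.7 12.4] w 0.0168 q [ 0.37  0.01 -0.3   1.9   0.01  1.23 -1.74]
[[-0.237 -0.972  0.007]
 [-0.972  0.237 -0.007]
 [ 0.006 -0.008 -1.   ]]
```

View pics/l4.png

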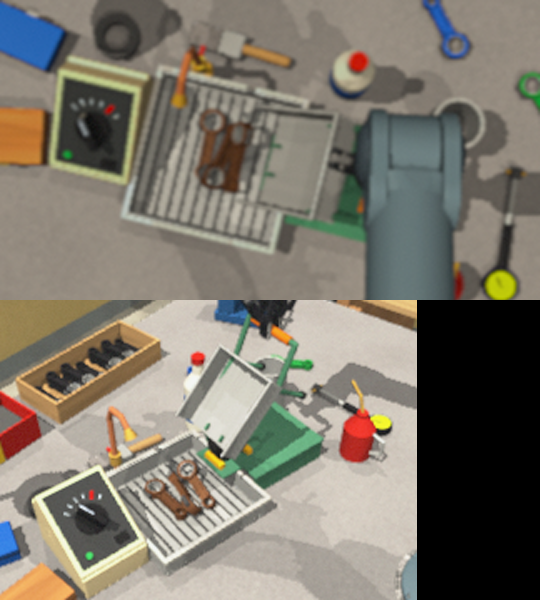

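Run:
```python
from h import *
i=manip.snapshot("side")[190:275,190:300];cv2.imwrite("pics/z5.png",cv2.resize(i,None,fx=7,fy=7,interpolation=cv2.INTER_CUBIC))
r=manip.regions_of("rod_a","side");m=manip.camera_model("side")
print([(q["uv"],round(q["p"],2),int(q["pixels"].sum()),onz(m,q["uv"],.02).round(3)) for q in r])
```

```text
[([251.6, 220.7], 0.72, 235, array([0.502, 0.09 , 0.02 ])), ([227.8, 228.0], 0.62, 265, array([0.543, 0.164, 0.02 ])), ([242.3, 228.6], 0.51, 178, array([0.504, 0.136, 0.02 ]))]
```

View pics/z5.png

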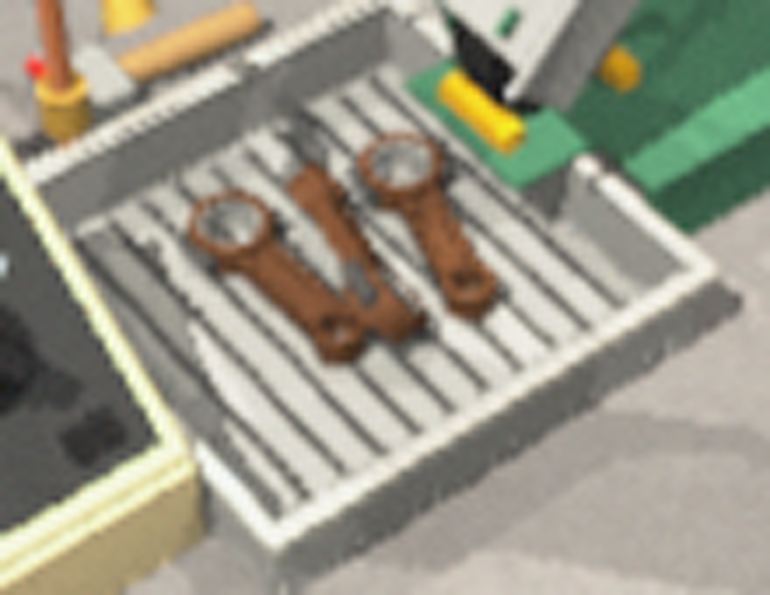

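All three rods lie flat in the tray, at zoomed pixels (250,270), (350,260) and (430,220). They are well clear of the dock, so I'll lower gently.

Request:
apply_moves --plan '[{"dx": 0.011, "dy": 0, "dz": 0.004, "wx": 0, "wy": 0, "wz": 0, "claw": 0.01}, {"dx": 0.032, "dy": 0, "dz": 0.016, "wx": 0, "wy": 0, "wz": 0, "claw": 0.01}, {"dx": 0.051, "dy": 0, "dz": 0.029, "wx": 0, "wy": 0, "wz": 0, "claw": 0.01}, {"dx": 0.069, "dy": 0, "dz": 0.044, "wx": 0, "wy": 0, "wz": 0, "claw": 0.01}, {"dx": 0.086, "dy": 0, "dz": 0.061, "wx": 0, "wy": 0, "wz": 0, "claw": 0.01}, {"dx": 0.101, "dy": 0, "dz": 0.08, "wx": 0, "wy": 0, "wz": 0, "claw": 0.01}, {"dx": 0.114, "dy": 0, "dz": 0.1, "wx": 0, "wy": 0, "wz": 0, "claw": 0.01}, {"dx": 0.119, "dy": 0, "dz": 0.11, "wx": 0, "wy": 0, "wz": 0, "claw": 0.01}, {"dx": 0.124, "dy": 0, "dz": 0.121, "wx": 0, "wy": 0, "wz": 0, "claw": 0.01}, {"dx": 0.129, "dy": 0, "dz": 0.132, "wx": 0, "wy": 0, "wz": 0, "claw": 0.01}]' --squeeze 30

```text
clock: 6.62
tcp_pos: [0.4419, -0.1989, 0.1832]
tool_rot: [-1.941, 2.469, -0.002]
force: [4.0, -4.5, 0.9]
grip_width: 0.0168
```

Request:
apply_moves --plan '[{"dx": 0.002, "dy": 0, "dz": 0.005, "wx": 0, "wy": 0, "wz": 0, "claw": 0.01}, {"dx": 0.004, "dy": 0, "dz": 0.009, "wx": 0, "wy": 0, "wz": 0, "claw": 0.01}, {"dx": 0.004, "dy": 0, "dz": 0.012, "wx": 0, "wy": 0, "wz": 0, "claw": 0.01}, {"dx": 0.004, "dy": 0, "dz": 0.012, "wx": 0, "wy": 0, "wz": 0, "claw": 0.01}, {"dx": 0.004, "dy": 0, "dz": 0.012, "wx": 0, "wy": 0, "wz": 0, "claw": 0.01}]' --squeeze 30

```text
clock: 7.25
tcp_pos: [0.4409, -0.2027, 0.1718]
tool_rot: [-1.942, 2.469, -0.003]
force: [3.4, -3.9, 0.8]
grip_width: 0.017
```

```bash
python3 look.py l6
```

```text
t 7.25 tcp [ 0.4409 -0.2027  0.1718] F [ 3.4 -3.9  0.8] w 0.017 q [ 0.51  0.17 -0.17  2.05  0.04  0.92 -1.5 ]
[[-0.236 -0.972  0.001]
 [-0.972  0.236 -0.001]
 [ 0.001 -0.002 -1.   ]]
```

View pics/l6.png

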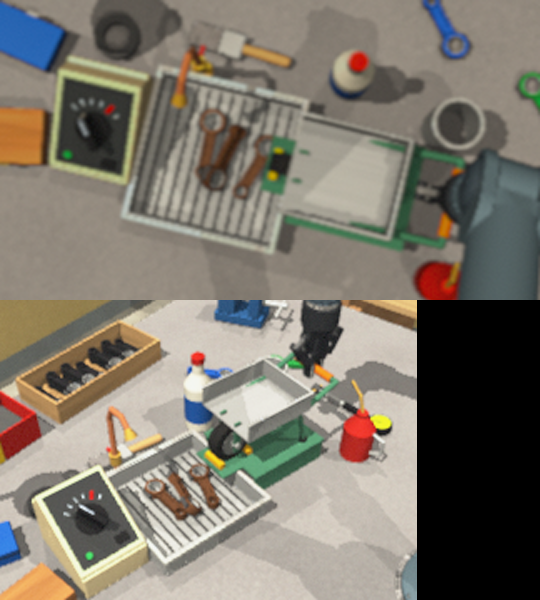

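Request:
apply_moves --plan '[{"dx": 0, "dy": 0, "dz": 0.004, "wx": 0, "wy": 0, "wz": 0, "claw": 0.01}, {"dx": 0, "dy": 0, "dz": 0.004, "wx": 0, "wy": 0, "wz": 0, "claw": 0.01}, {"dx": 0, "dy": 0, "dz": 0.004, "wx": 0, "wy": 0, "wz": 0, "claw": 0.01}]' --squeeze 30

```text
clock: 7.72
tcp_pos: [0.441, -0.2028, 0.1712]
tool_rot: [1.942, -2.469, 0.002]
force: [-4.8, -1.9, 17.9]
grip_width: 0.0167
```

Fz of +18 N shows the feet are firmly on the dock. I'll release and go up while I fit the timer.

Request:
apply_moves --plan '[{"dx": 0, "dy": 0, "dz": 0.001, "wx": 0, "wy": 0, "wz": 0, "claw": 0.01}, {"dx": 0, "dy": 0, "dz": 0.001, "wx": 0, "wy": 0, "wz": 0, "claw": 0.04}, {"dx": 0, "dy": 0, "dz": 0.001, "wx": 0, "wy": 0, "wz": 0, "claw": 0.075}, {"dx": 0, "dy": 0, "dz": 0.001, "wx": 0, "wy": 0, "wz": 0, "claw": 0.075}, {"dx": 0, "dy": 0, "dz": 0.0, "wx": 0, "wy": 0, "wz": 0, "claw": 0.075}, {"dx": 0, "dy": 0, "dz": -0.04, "wx": 0, "wy": 0, "wz": 0, "claw": 0.075}, {"dx": 0, "dy": 0, "dz": -0.09, "wx": 0, "wy": 0, "wz": 0, "claw": 0.075}, {"dx": 0, "dy": 0, "dz": -0.14, "wx": 0, "wy": 0, "wz": 0, "claw": 0.075}, {"dx": 0, "dy": 0, "dz": -0.18, "wx": 0, "wy": 0, "wz": 0, "claw": 0.075}, {"dx": 0, "dy": 0, "dz": -0.2, "wx": 0, "wy": 0, "wz": 0, "claw": 0.075}]' --squeeze 30

```text
clock: 8.98
tcp_pos: [0.4413, -0.2021, 0.3712]
tool_rot: [-1.941, 2.467, -0.006]
force: [0.2, -0.2, 0.1]
grip_width: 0.0748
```

```bash
cat > timer.py <<'E'
from st import *
T=manip.camera_model("top");S=manip.camera_model("side")
kt=lambda p:(np.array(p)+.5)/8-.5+[150,135]
ks=lambda p:(np.array(p)+.5)/8-.5+[145,205]
mt=kt([(138,226),(168,209),(206,206),(245,215),(278,239),(304,266)])
ms=ks([(200,268),(216,231),(243,201),(280,182),(318,176),(359,183)])
xw=np.array([.973,-.23,0]);xw/=np.linalg.norm(xw);yw=np.cross([0,0,1],xw)
n=np.cos(np.pi/6)*np.array([0,0,1])-np.sin(np.pi/6)*xw
e1=np.cos(np.pi/6)*xw+np.sin(np.pi/6)*np.array([0,0,1]);e2=yw  # uphill, washer +y ; clockwise from above: e2 -> e1 ->-e2
def d(a): return np.cos(a)*e1-np.sin(a)*e2   # clockwise positive, a=0 uphill
def pts(p,i): return np.array([p[:3]+p[4]*d(p[3]+j*np.radians(20)) for j in i])
def f(p):
    P=pts(p,range(6));return np.r_[(proj(T,P)-mt).ravel(),(proj(S,P)-ms).ravel(),(p[4]-.043)*2000]
r=least_squares(f,[.55,.32,.1,-1,.043]);p=r.x
if __name__=="__main__":
    print("axis@panel",p[:3].round(4),"a0 deg",np.degrees(p[3]).round(1),"rad",p[4].round(4));print(np.abs(r.fun).round(1))
    print("n",n.round(3))
    C=np.array([.512,.141,0]);q=p[:3]-C;print("in washer",(q@xw).round(3),(q@yw).round(3))
    for j in range(6):
        t=p[:3]+.034*n+.028*d(p[3]+j*np.radians(20));c=p[:3]+.034*n
        a=lambda P,k,x0:((proj(k,P)[0]-x0+.5)*8-.5).round(0)
        print(j,"top",a(t,T,[150,135]),"side",a(t,S,[145,205]))
    print("c",a(c,T,[150,135]),a(c,S,[145,205]))
E
python3 timer.py
```

```text
t 8.975 tcp [ 0.4413 -0.2021  0.3712] F [ 0.2 -0.2  0.1] w 0.0748 q [ 0.52 -0.02 -0.17  1.81 -0.    1.34 -1.46]
[[-0.235 -0.972  0.004]
 [-0.972  0.235 -0.001]
 [ 0.001 -0.004 -1.   ]]
axis@panel [0.558  0.3311 0.1007] a0 deg -49.6 rad 0.043
[0.  0.1 0.2 0.2 0.1 0.2 0.  0.2 0.1 0.2 0.1 0.1 0.1 0.  0.2 0.1 0.1 0.1
 0.2 0.  0.1 0.  0.  0.1 0. ]
n [-0.487  0.115  0.866]
in washer 0.001 0.196
0 top [136. 290.] side [252. 250.]
1 top [157. 280.] side [262. 225.]
2 top [181. 277.] side [280. 205.]
3 top [206. 283.] side [304. 193.]
4 top [229. 297.] side [331. 189.]
5 top [246. 317.] side [358. 194.]
c [186. 346.] [331. 265.]
```

The mark fit is tight (0.2 px or less). The pointer at (158,280) in the top zoom and (262,228) in the side zoom matches click 1, so it needs +60° clockwise. Now I'll work out the approach, choosing the jaw sense that keeps joint 7 in range.

```bash
cat > goal.py <<'E'
from timer import *
db=d(p[3]+np.radians(20)); jx=np.cross(n,db)
if jx[1]<0: jx=-jx
G=frame(-n,jx)
if __name__=="__main__":
    print("jaw x",jx.round(3),"yaw",np.degrees(np.arctan2(jx[1],jx[0])))
    to_tool([.47,.33,.31]); to_tool(p[:3]+.12*n,G); to_tool(p[:3]+.027*n,G)
E
python3 goal.py
```

```text
t 8.975 tcp [ 0.4413 -0.2021  0.3712] F [ 0.2 -0.2  0.1] w 0.0748 q [ 0.52 -0.02 -0.17  1.81 -0.    1.34 -1.46]
[[-0.235 -0.972  0.004]
 [-0.972  0.235 -0.001]
 [ 0.001 -0.004 -1.   ]]
jaw x [-0.216  0.945 -0.247] yaw 102.8781193414003
d tool mm [-523.9   97.6   60.5]
d tool mm [-545.5   72.8  166. ]
w deg [ 10.1 -38.8 145.7]
d tool mm [-545.8   26.6  246.7]
w deg [ 10.1 -38.8 145.7]
```

Request:
apply_moves --plan '[{"dx": -0.052, "dy": 0.01, "dz": 0, "wx": 0, "wy": 0, "wz": -10, "claw": 0.075}, {"dx": -0.104, "dy": 0.02, "dz": 0, "wx": 0, "wy": 0, "wz": -20, "claw": 0.075}, {"dx": -0.157, "dy": 0.03, "dz": 0, "wx": 0, "wy": 0, "wz": -30, "claw": 0.075}, {"dx": -0.21, "dy": 0.04, "dz": 0.01, "wx": 0, "wy": 0, "wz": -40, "claw": 0.075}, {"dx": -0.262, "dy": 0.05, "dz": 0.02, "wx": 0, "wy": 0, "wz": -50, "claw": 0.075}, {"dx": -0.314, "dy": 0.06, "dz": 0.03, "wx": 0, "wy": 0, "wz": -60, "claw": 0.075}, {"dx": -0.367, "dy": 0.07, "dz": 0.04, "wx": 0, "wy": 0, "wz": -70, "claw": 0.075}, {"dx": -0.42, "dy": 0.08, "dz": 0.05, "wx": 0, "wy": 0, "wz": -80, "claw": 0.075}, {"dx": -0.472, "dy": 0.09, "dz": 0.06, "wx": 0, "wy": 0, "wz": -90, "claw": 0.075}, {"dx": -0.524, "dy": 0.098, "dz": 0.06, "wx": 0, "wy": 0, "wz": -100, "claw": 0.075}]' --squeeze 30

```text
clock: 10.22
tcp_pos: [0.4679, 0.3314, 0.3069]
tool_rot: [3.139, -0.09, -0.003]
force: [-0.9, 0.4, -0.0]
grip_width: 0.0748
```

```bash
python3 goal.py
```

```text
t 10.225 tcp [0.4679 0.3314 0.3069] F [-0.9  0.4 -0. ] w 0.0748 q [-0.09  0.27 -0.71  1.69  0.18  1.26 -0.89]
[[ 0.998 -0.058 -0.002]
 [-0.058 -0.998 -0.001]
 [-0.002  0.002 -1.   ]]
jaw x [-0.216  0.945 -0.247] yaw 102.8781193414003
d tool mm [ 2.2  1.3 -3.1]
d tool mm [ 31.1 -15.5 102.2]
w deg [ -31.7   15.1 -106.7]
d tool mm [ 77.1  -7.5 182.7]
w deg [ -31.7   15.1 -106.7]
```

Request:
apply_moves --plan '[{"dx": 0.003, "dy": -0.001, "dz": 0.0, "wx": -2.9, "wy": 1.4, "wz": -9.6, "claw": 0.06}, {"dx": 0.006, "dy": -0.003, "dz": 0.0, "wx": -5.7, "wy": 2.7, "wz": -19.2, "claw": 0.06}, {"dx": 0.009, "dy": -0.004, "dz": 0.01, "wx": -8.6, "wy": 4.1, "wz": -28.8, "claw": 0.06}, {"dx": 0.012, "dy": -0.006, "dz": 0.02, "wx": -11.4, "wy": 5.4, "wz": -38.4, "claw": 0.06}, {"dx": 0.015, "dy": -0.008, "dz": 0.03, "wx": -14.3, "wy": 6.8, "wz": -48, "claw": 0.06}, {"dx": 0.018, "dy": -0.009, "dz": 0.04, "wx": -17.1, "wy": 8.2, "wz": -57.6, "claw": 0.06}, {"dx": 0.021, "dy": -0.011, "dz": 0.055, "wx": -20, "wy": 9.5, "wz": -67.2, "claw": 0.06}, {"dx": 0.024, "dy": -0.012, "dz": 0.07, "wx": -22.8, "wy": 10.9, "wz": -76.8, "claw": 0.06}, {"dx": 0.028, "dy": -0.014, "dz": 0.085, "wx": -25.7, "wy": 12.2, "wz": -86.4, "claw": 0.06}, {"dx": 0.031, "dy": -0.0155, "dz": 0.102, "wx": -28.5, "wy": 13.6, "wz": -96, "claw": 0.06}]' --squeeze 30

```text
clock: 11.48
tcp_pos: [0.5004, 0.3443, 0.2056]
tool_rot: [1.814, 1.976, 0.268]
force: [1.0, 0.2, -0.2]
grip_width: 0.0599
```

```bash
python3 goal.py
```

```text
t 11.475 tcp [0.5004 0.3443 0.2056] F [ 1.   0.2 -0.2] w 0.0599 q [-0.18  0.37 -0.83  1.92  0.9   1.03  0.18]
[[-0.041  0.895  0.444]
 [ 0.981  0.12  -0.151]
 [-0.189  0.429 -0.883]]
jaw x [-0.216  0.945 -0.247] yaw 102.8781193414003
d tool mm [ -32.5   15.8 -103.5]
d tool mm [ 0.9 -1.1  0.4]
w deg [ -3.    1.5 -10.7]
d tool mm [ 3.7  3.6 93.3]
w deg [ -3.    1.5 -10.7]
```

Request:
apply_moves --plan '[{"dx": 0.001, "dy": -0.001, "dz": 0.0, "wx": -2.9, "wy": 1.4, "wz": -10, "claw": 0.06}, {"dx": 0.002, "dy": 0.0, "dz": 0.02, "wx": -3, "wy": 1.5, "wz": -10.7, "claw": 0.06}, {"dx": 0.003, "dy": 0.002, "dz": 0.04, "wx": -3, "wy": 1.5, "wz": -10.7, "claw": 0.06}, {"dx": 0.003, "dy": 0.002, "dz": 0.04, "wx": -3, "wy": 1.5, "wz": -10.7, "claw": 0.06}]' --squeeze 30

```text
clock: 11.98
tcp_pos: [0.5198, 0.3391, 0.1692]
tool_rot: [1.598, 2.114, 0.277]
force: [-0.1, 0.2, 0.6]
grip_width: 0.0601
```

```bash
python3 goal.py
python3 - <<'E'
from goal import *
W=manip.camera_model("wrist");i=manip.snapshot("wrist")
c=p[:3]
for q in(c+.034*n+.028*db,c+.034*n-.028*db,c+.034*n,c+.043*d(p[3]+np.radians(80))):
    u=proj(W,q)[0];print(u.round());cv2.circle(i,tuple(int(v) for v in u),3,(255,0,255),1)
cv2.imwrite("pics/w8.png",i)
E
```

```text
t 11.975 tcp [0.5198 0.3391 0.1692] F [-0.1  0.2  0.6] w 0.0601 q [-0.18  0.42 -0.81  1.96  1.03  0.95  0.27]
[[-0.209  0.851  0.482]
 [ 0.946  0.301 -0.12 ]
 [-0.247  0.431 -0.868]]
jaw x [-0.216  0.945 -0.247] yaw 102.8781193414003
d tool mm [ -32.9   15.6 -145.1]
d tool mm [  1.   -0.2 -41.2]
w deg [-0.3  0.2 -0.4]
d tool mm [ 1.3  0.3 51.8]
w deg [-0.3  0.2 -0.4]
t 11.975 tcp [0.5198 0.3391 0.1692] F [-0.1  0.2  0.6] w 0.0601 q [-0.18  0.42 -0.81  1.96  1.03  0.95  0.27]
[[-0.209  0.851  0.482]
 [ 0.946  0.301 -0.12 ]
 [-0.247  0.431 -0.868]]
[254. 261.]
[254. 184.]
[254. 224.]
[208. 230.]
```

View pics/w8.png

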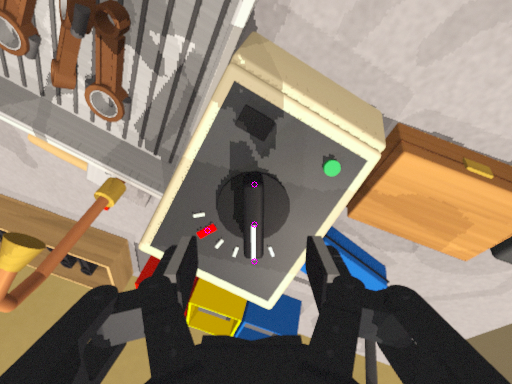

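The projected bar ends (254,261) and (254,184) fall on the knob bar, and the red mark matches at (208,230). I'll descend and grip.

Request:
apply_moves --plan '[{"dx": 0.001, "dy": 0, "dz": 0.02, "wx": 0, "wy": 0, "wz": 0, "claw": 0.06}, {"dx": 0.001, "dy": 0, "dz": 0.04, "wx": 0, "wy": 0, "wz": 0, "claw": 0.06}, {"dx": 0.001, "dy": 0, "dz": 0.051, "wx": 0, "wy": 0, "wz": 0, "claw": 0.06}, {"dx": 0.001, "dy": 0, "dz": 0.051, "wx": 0, "wy": 0, "wz": 0, "claw": 0.03}, {"dx": 0.001, "dy": 0, "dz": 0.051, "wx": 0, "wy": 0, "wz": 0, "claw": 0.008}, {"dx": 0.001, "dy": 0, "dz": 0.051, "wx": 0, "wy": 0, "wz": 0, "claw": 0.008}, {"dx": 0.001, "dy": 0, "dz": 0.051, "wx": 0, "wy": 0, "wz": 0, "claw": 0.008}]' --squeeze 30

```text
clock: 12.9
tcp_pos: [0.5447, 0.3353, 0.1283]
tool_rot: [1.595, 2.111, 0.282]
force: [-2.7, -3.6, 5.1]
grip_width: 0.0135
```

```bash
python3 goal.py|tail -2; python3 -c "
from h import *
print(manip.get_state()['force'],manip.get_state()['moment'])"
```

```text
d tool mm [ 0.  -2.   3.9]
w deg [-0.   0.2 -0.4]
[-2.70188916 -3.58567763  5.11212237] [-0.58411177  0.48205808 -0.37726883]
```

Request:
apply_moves --plan '[{"dx": 0, "dy": 0, "dz": 0, "wx": 0, "wy": 0, "wz": 7, "claw": 0.008}, {"dx": 0, "dy": 0, "dz": 0, "wx": 0, "wy": 0, "wz": 14, "claw": 0.008}, {"dx": 0, "dy": 0, "dz": 0, "wx": 0, "wy": 0, "wz": 21, "claw": 0.008}, {"dx": 0, "dy": 0, "dz": 0, "wx": 0, "wy": 0, "wz": 28, "claw": 0.008}, {"dx": 0, "dy": 0, "dz": 0, "wx": 0, "wy": 0, "wz": 35, "claw": 0.008}, {"dx": 0, "dy": 0, "dz": 0, "wx": 0, "wy": 0, "wz": 42, "claw": 0.008}, {"dx": 0, "dy": 0, "dz": 0, "wx": 0, "wy": 0, "wz": 49, "claw": 0.008}, {"dx": 0, "dy": 0, "dz": 0, "wx": 0, "wy": 0, "wz": 56, "claw": 0.008}, {"dx": 0, "dy": 0, "dz": 0, "wx": 0, "wy": 0, "wz": 60, "claw": 0.008}, {"dx": 0, "dy": 0, "dz": 0, "wx": 0, "wy": 0, "wz": 60, "claw": 0.008}]' --squeeze 30

```text
clock: 14.15
tcp_pos: [0.5443, 0.3336, 0.1283]
tool_rot: [2.547, 1.075, 0.593]
force: [-4.8, -6.4, 9.5]
grip_width: 0.0133
```

```bash
python3 goal.py|tail -2
python3 - <<'E'
from h import *
i=manip.snapshot("wrist");j=manip.snapshot("side");cv2.imwrite("pics/w9.png",i)
cv2.imwrite("pics/s9.png",cv2.resize(j[180:290,140:300],None,fx=5,fy=5,interpolation=cv2.INTER_CUBIC))
s=manip.get_state();print(s["force"],s["joints"].round(2))
E
```

```text
d tool mm [-0.2 -1.9  3.8]
w deg [  0.1   0.5 -60.4]
[-5.63380333 -5.87532793  8.25325149] [-0.28  0.47 -0.65  1.95  1.08  0.87 -0.81]
```

View pics/w9.png

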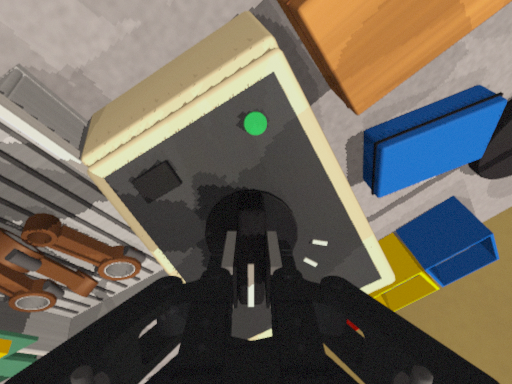

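View pics/s9.png

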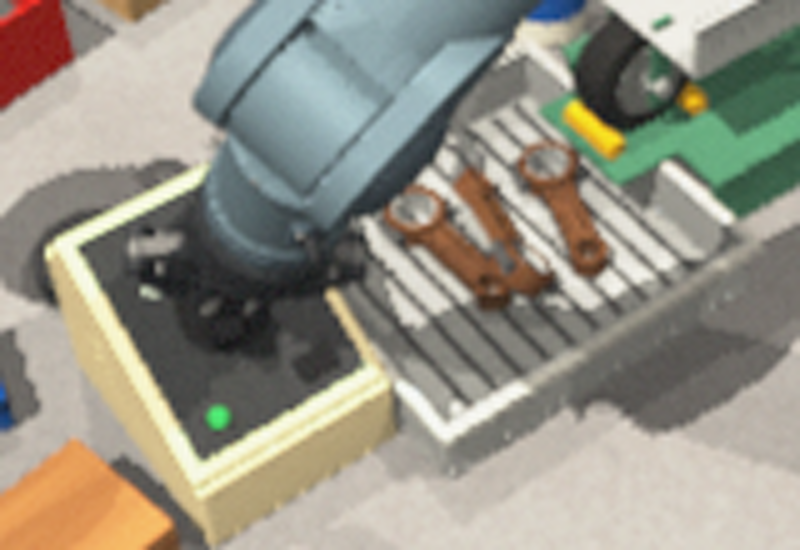

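The knob turned with the grip by 60°. I'll release and back out along the knob's axis.

Request:
apply_moves --plan '[{"dx": 0, "dy": 0, "dz": 0, "wx": 0, "wy": 0, "wz": 60, "claw": 0.03}, {"dx": 0, "dy": 0, "dz": 0, "wx": 0, "wy": 0, "wz": 0, "claw": 0.06}, {"dx": 0, "dy": 0, "dz": 0, "wx": 0, "wy": 0, "wz": 0, "claw": 0.06}, {"dx": 0, "dy": 0, "dz": -0.03, "wx": 0, "wy": 0, "wz": 0, "claw": 0.06}, {"dx": 0, "dy": 0, "dz": -0.07, "wx": 0, "wy": 0, "wz": 0, "claw": 0.06}, {"dx": 0, "dy": 0, "dz": -0.12, "wx": 0, "wy": 0, "wz": 0, "claw": 0.06}, {"dx": 0, "dy": 0, "dz": -0.14, "wx": 0, "wy": 0, "wz": 0, "claw": 0.06}]' --squeeze 30

```text
clock: 15.12
tcp_pos: [0.4755, 0.3552, 0.2517]
tool_rot: [2.553, 1.08, 0.605]
force: [0.2, -0.8, 0.6]
grip_width: 0.0599
```

My first row wrongly carried wz 60, a turn of up to 10° while opening that was undone in the next row. So the click position needs a careful check.

```bash
python3 - <<'E'
from timer import *
W=manip.camera_model("wrist");i=manip.snapshot("wrist");j=i.copy()
c=p[:3]
for k in range(6):
    u=proj(W,c+.034*n+.028*d(p[3]+k*np.radians(20)))[0];print(k,u.round());cv2.circle(j,tuple(int(v) for v in u),2,(0,255,0) if k==4 else (255,0,255),-1)
u=proj(W,c+.034*n)[0].astype(int);print(u)
out=np.hstack([i[u[1]-80:u[1]+80,u[0]-80:u[0]+80],j[u[1]-80:u[1]+80,u[0]-80:u[0]+80]])
cv2.imwrite("pics/w10.png",cv2.resize(out,None,fx=2.5,fy=2.5,interpolation=cv2.INTER_CUBIC))
E
python3 look.py l10
```

```text
t 15.125 tcp [0.4755 0.3552 0.2517] F [ 0.2 -0.8  0.6] w 0.0599 q [-0.24  0.24 -0.79  1.94  0.81  1.   -0.65]
[[ 0.628  0.606  0.489]
 [ 0.733 -0.671 -0.111]
 [ 0.261  0.428 -0.865]]
0 [275. 186.]
1 [271. 195.]
2 [265. 202.]
3 [256. 207.]
4 [247. 208.]
5 [237. 207.]
[246 181]
t 15.175 tcp [0.4752 0.3563 0.2534] F [-1.1  1.2  1.2] w 0.0605 q [-0.24  0.24 -0.79  1.94  0.81  1.   -0.65]
[[ 0.626  0.606  0.491]
 [ 0.734 -0.67  -0.11 ]
 [ 0.263  0.429 -0.864]]
```

View pics/w10.png

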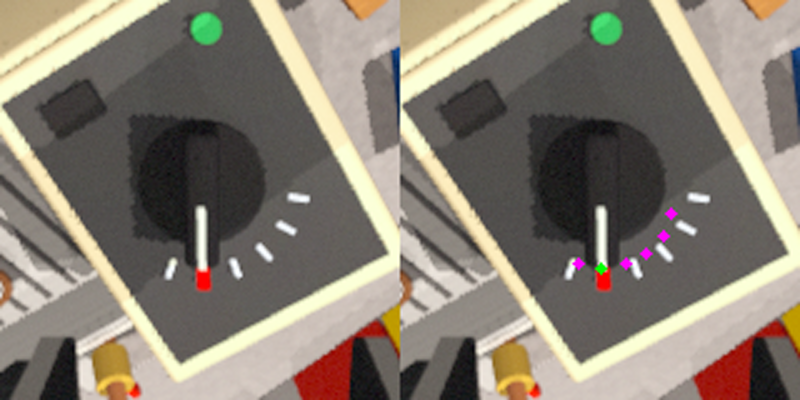

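View pics/l10.png

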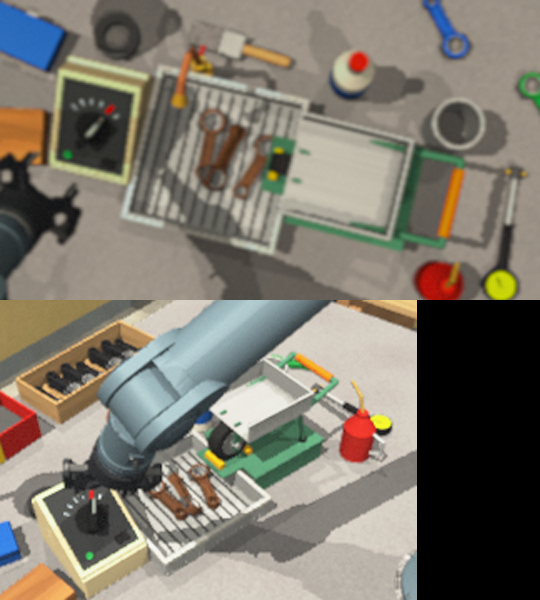

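The pointer stands on the red mark at click 4, the pan is down, the rods lie in the tray and the arm is clear. I'll hand in.

```bash
python3 -c "
from plant import manip
print(manip.hand_in())"
```

```text
the job is handed in; nothing more can be done
None
```

The job is done and handed in at about 15 s on the robot's clock; the hand-in gives no verdict.

- **Tipping:** I gripped the orange handle and raised the pan to about 0.85 rad. All three rods slid into the tray, and the gripper stayed on the handle throughout.
- **Lowering:** I brought the pan back down slowly until its feet were firm on the dock (18 N when pressed lightly), then released the handle. In the last top picture the handle is back where it started, to about a pixel.
- **Timer:** It started at click 1. I gripped the knob and turned it 60° clockwise. The last wrist picture shows the pointer on the red mark, matching the position I calculated for click 4.
- **Last checks:** The three rods lie in the tray, no bystander shows any visible shift, and the gripper is clear of everything.

Two things did not go cleanly:

- **Refused call:** The first move call was refused, probably because the rows left out some keys. Nothing moved.
- **Stray turn:** The row that opened the fingers on the knob also carried a turn command by mistake, worth up to about 10° before the next row undid it. The pointer check above was made after that and showed no effect.

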